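Open a ripening box's vent up to its limit pin

TASK

Set how far the ripening box's vent opens: take the round-headed pin from the rack and push it fully home in the hole in the ear of the vent's lower ring. Then turn the slim iris ring anticlockwise (seen from above) until you feel the adjusting screw on its lug bear on the pin, bring it up with some 6 N (under 12 N on the pin, or it bends), and leave it resting there. Keep off the fixed rings above and below the iris ring, leave the other things where they are, and let go of everything at the end.

Things in the scene. Friction and masses are not known exactly. Their poses are not given: they have to be found in the camera images.
- ripening_box: Fixed clear plastic box with a white lid, 200 (its x) x 240 (its y) x 90 mm high, two small cheeses inside. Origin under its centre; the lid's top is 90 mm above the table. The vent stands on the middle of the lid, its axis vertical through this origin.
- lower_ring: Fixed lower ring of the vent, aluminium, on the lid: radius 34 mm, 20 mm high, with an ear (30 mm wide, 20 mm high, out to 70 mm from the axis) with the pin hole. Origin on the vent's axis at the lid's top; x points along the ear, z up. Do not press on it with the robot (2 N at most).
- pin_hole (a point): Mouth of the pin hole, at the ear's top face, 52 mm from the vent's axis. Round upright hole 11.2 mm wide, 20 mm deep, its mouth chamfered by 1.5 mm; its floor is the lid.
- iris_ring: The slim ring that turns, dark steel, radius 31.5 mm, 22 to 32 mm above the lid, 2 mm clear of the fixed rings. Origin on the vent's axis at the lid's top, z up, x along its lug (upright tab 10 mm wide, 44 to 60 mm from the axis, 22 to 40 mm above the lid). Friction about 0.1 N m; it stays where it is left. Starts 0.8 to 1.25 rad clockwise of the hole; anticlockwise opens.
- lug (a point): Middle of the lug, 52 mm from the axis, 31 mm above the lid. From its anticlockwise face, at this point's height, an adjusting screw 8 mm thick sticks out 3 to 15 mm towards the pin: set differently every time, length not reported, tight (it does not move). It meets the pin's shaft with the lug's middle some 13 to 25 mm from the hole's axis: to be found by feel.
- cap_ring: Fixed upper ring of the vent, aluminium with a grille, radius 26 mm, from 34 to 46 mm above the lid (grille bars to 48 mm). Origin on the vent's axis at the lid's top. Do not press on it with the robot (2 N at most).
- round_pin_center (a point): The steel pin to use, 45 g, 66 mm long: shaft 10 mm in diameter for the lower 46 mm, round drum head 18 mm in diameter for the upper 20 mm. This point is half-way up, 33 mm above its foot; z along the pin. In the rack its foot is 8 mm above the table; home in the ear its foot is on the lid, so that this point is 13 mm above pin_hole.
- pin_rack: Fixed grey block 170 (its x) x 46 (its y) x 30 mm high, with three holes 12 mm wide and 22 mm deep in a row along x, 55 mm apart, each with an upright pin; which pin stands in which hole varies. Origin under its centre.
- square_pin_center (a point): Another pin, with a square head 18 mm wide; leave it in the rack. Point half-way up.
- bar_pin_center (a point): Another pin, with a flat crossbar head 36 x 8 mm; leave it in the rack. Point half-way up.
- coating_brush: Bystander: a brush lying on the table between the box and the rack.
- coating_jar: Bystander: jar 72 mm wide, 100 mm high. Origin under its centre.
- small_cheese: Bystander: cheese wheel 110 mm wide, 42 mm high. Origin under its centre.
- salt_bowl: Bystander: steel bowl 90 mm wide, 50 mm high. Origin under its centre.
- round_pin: The same pin as round_pin_center, given at the centre of its foot; z along the pin, up.

How it is judged:
By the outcome, as a careful person would: the job done as asked, in the order asked, and still so for the second after the job is handed in, with the robot touching nothing.
It also fails if it takes over 72 s, if anything falls off the work surface, if the arm or the gripper's body presses on something with over 40 N, if the wrist force passes 120 N, or if a joint passes its speed limit or range.

ROBOT

A 7-joint arm with a two-finger parallel gripper is mounted at the origin on the work surface. World frame = base frame: x ahead of the robot, y to its left, z up, the work surface at z = 0. Lengths are in m, angles in rad, forces in N, time in s.
With the tool pointing down it reaches from about 0.425 to 0.925 m from the base axis. Payload 6.8 kg.
Tool frame: the origin (TCP) lies between the finger pads; the fingertips stand 14 mm ahead of it and the grasp point (between the pads) lies 5 mm behind it (arm.tip_extent is the distance from the TCP to the fingertips, in m); z points along the fingers, y is the line along which they close (so a half turn about z gives the same grasp; the last joint's range is limited). The gripper opens to 85 mm and grips with 20 to 120 N. Pads are 22 mm wide; open, the fingers measure 114 mm over their backs; the gripper's body (76 mm by 85 mm) begins 54 mm behind the grasp point. The pads swing forward as they close: fully open they stand 13 mm farther back than shut.
Start: joints at [-1.288, 0.477, 0.022, 1.555, -0.011, 1.109, -0.083], TCP at [0.257, 0.624, 0.245] pointing down, gripper open.
Joint ranges: [-2.96, 2.96], [-0.34, 2.1], [-1.41, 1.46], [0.24, 2.44], [-1.37, 4.51], [0.17, 1.92], [-2.96, 2.96]. Speed limits (rad/s): [2.39, 2.39, 3.14, 3.14, 3.14, 3.14, 3.14].

INTERFACE

Orientations are given as a unit quaternion [w, x, y, z].
In Python, from station import arm gives the robot as it stands.
- The arm moves only by the tool apply_moves, never from a script. Its argument "targets" is a list of rows, each a list of 7 numbers: the shift along the tool's x, y, z in mm, then the turn, a rotation vector about the tool's x, y, z in rad, then the finger opening in mm, from 0 to 85.4. A call has exactly 10 rows; each row is the pose to reach, as a shift and turn from the pose commanded when the call began, along the tool's axes at that moment; what a row does not reach only later rows make up. A row lasts 1/10 s, in which the tool goes at most 50 mm and 8.59 degrees, less where a joint would pass 70% of its speed; a pose out of reach is approached as far as the arm can. A call with a gripper value outside its range is refused whole. The fingers move at their own pace and stop on an object; "newtons" is the grip in N (left out, the last holds). Time passes only in rows, so rows that repeat a pose let the fingers close, or fill a call up. It gives the time, the measured TCP pose, the force, the opening and the grip force at its end, in the units of the state.
- arm.state(): the state, without advancing time (a new reading comes with each control period).
- arm.snapshot(name): name is "side" or "top"; returns a dict with "color" (400x640x3 uint8, red, green, blue), "fx", "fy", "cx", "cy" (pixels), "dist" ([k1, k2, p1, p2, k3] as OpenCV has them; the pictures are not rectified), "xyz" and "orientation" of the camera in the world. Camera axes: x right, y down, z forward; pixel columns grow to the right and rows downward; lengths in m; the calibration is good to about 2 mm. A picture is of the moment at which its call begins. There is no depth.
- arm.job_done(): hands the job in; it is judged then, once.
The state is a dict: "clock": time; "qpos": joint angles; "joint_velocities": joint speeds; "effort": joint torques, N m; "ee_pos": TCP position; "tcp_rot": TCP orientation; "ft_force": force on the tool from outside, world axes, zero at the start; "moment": the same for the moment, N m; "gripper_width": finger opening in m; "gripper_force": force on a finger pad.
Only numpy, scipy, OpenCV 4.12 (cv2) and the standard library are available. Lean on these libraries where they do the work, as an engineer would, in place of code of your own. Each camera call takes 0.05 s, during which the arm holds its last target. There are 200 camera calls.

## Working session

There is one attempt and no reset: what is moved stays moved. The work goes in short steps, Python scripts to look and compute and a tool call to move; the robot and the scene stay as the last step left them, time stands still between calls to the robot, and variables do not carry over. Pictures are saved under pics/ and viewed, at most 10 in all, crops included, and the job is handed in when it is done.

Besides the shell and the picture viewer there is one more tool, called as name(argument=value, ...) on one line, values as JSON. apply_moves: Moves the arm, as the interface text tells. Its arguments: {"type":"object","properties":{"targets":{"type":"array"},"newtons":{"type":"number"}},"required":["targets"]}

```bash
ls; mkdir -p pics
cat > h.py <<'E'
import numpy as np, cv2
from station import arm
from scipy.spatial.transform import Rotation as R
def rot(q): return R.from_quat([q[1],q[2],q[3],q[0]]).as_matrix()
def cam(s):
    K=np.array([[s['fx'],0,s['cx']],[0,s['fy'],s['cy']],[0,0,1.]])
    return K,np.array(s['dist'],float),rot(s['orientation']),np.array(s['xyz'])
def ray(s,px):
    K,d,Rm,o=cam(s)
    u=cv2.undistortPoints(np.array([[px]],float),K,d)[0,0]
    return o,Rm@np.array([u[0],u[1],1.])
def onz(s,px,z):
    o,v=ray(s,px); return o+v*(z-o[2])/v[2]
def proj(s,P):
    K,d,Rm,o=cam(s)
    return cv2.projectPoints(((np.atleast_2d(P)-o)@Rm).reshape(-1,1,3),np.zeros(3),np.zeros(3),K,d)[0][:,0]
def snap(n,f=None):
    s=arm.snapshot(n)
    if f: cv2.imwrite('pics/'+f,s['color'][:,:,::-1])
    return s
def tri(s1,p1,s2,p2):
    o1,v1=ray(s1,p1);o2,v2=ray(s2,p2)
    v1/=np.linalg.norm(v1);v2/=np.linalg.norm(v2)
    t=np.linalg.lstsq(np.c_[v1,-v2],o2-o1,rcond=None)[0]
    a,b=o1+t[0]*v1,o2+t[1]*v2
    return (a+b)/2,np.linalg.norm(a-b)
E
python3 - <<'E'
from h import *
import pickle
t=snap('top','t0.png');s=snap('side','s0.png')
pickle.dump((t,s),open('s0.pkl','wb'))
for k in (t,s): print(k['xyz'],k['orientation'],k['fx'])
st=arm.state();print(st['ee_pos'],st['tcp_rot'],st['ft_force'],arm.tip_extent)
E
```

```text
pics
[0.29914736 0.07781718 1.34701545] [ 0.07692092 -0.68406156  0.72046017 -0.08414333] 451.20560681352487
[ 0.3670726  -0.70811334  0.95177594] [-0.36364424  0.92012641 -0.13812734  0.04528908] 481.22145091036606
[0.25689628 0.62365007 0.24441014] [-1.07250856e-04  1.94107605e-01  9.80979893e-01 -8.21883853e-04] [ 0.65825962  0.69075958 -0.02915523] 0.014
```

View pics/t0.png

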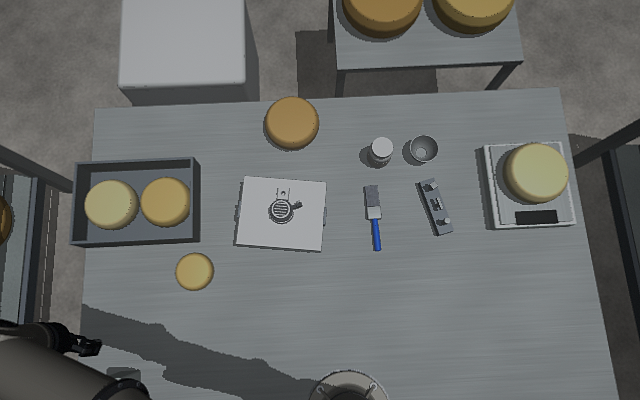

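View pics/s0.png

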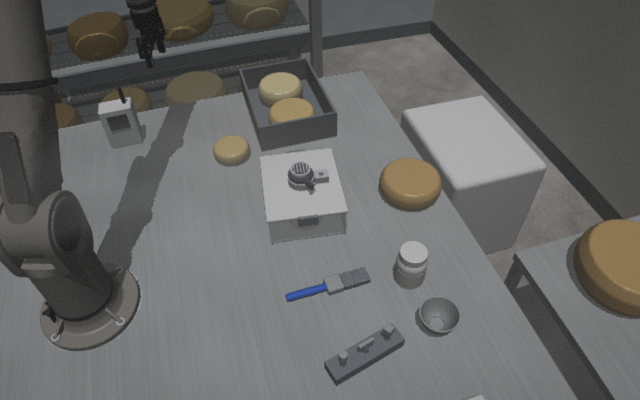

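The top view shows the box lid near (282,213), with the ear pointing up at (283,193) and the lug near (298,204). The rack is near (435,207), and the side view shows it near (365,352). I'll enlarge both areas next.

Run:
```python
from h import *
import pickle
t,s=pickle.load(open('s0.pkl','rb'))
def c(k,x,y,w,h,f=5): return cv2.resize(k['color'][y:y+h,x:x+w,::-1],None,fx=f,fy=f,interpolation=cv2.INTER_CUBIC)
a=np.vstack([np.hstack([c(t,405,170,56,75,4),c(s,318,310,100,75,4)]),np.hstack([c(t,254,178,56,50,4),c(s,270,150,70,50,4),np.zeros((200,120,3),np.uint8)])])
print(a.shape);cv2.imwrite('pics/c0.png',a)
```

```text
(500, 624, 3)
```

View pics/c0.png

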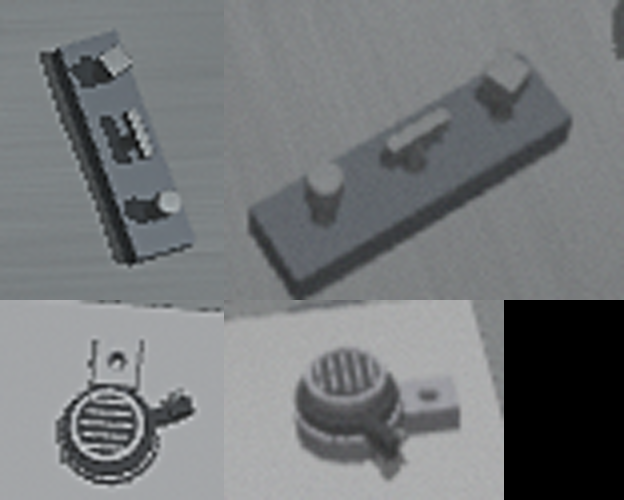

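The round pin is the one at the robot end of the rack: top view (447,220.5), side view (343,354.5). In the top view the hole is at (283.3,193.3), the cap at (279.8,209) and the lug at (298.5,204.5). Next I triangulate.

Run:
```python
from h import *
import pickle
t,s=pickle.load(open('s0.pkl','rb'))
for n,a,b,z in [('pinhead',(447,220.5),(343,354.5),.074),('hole',(283.3,193.3),(321.5,173.7),.11),('cap',(279.8,209),(300.5,168),.137),('lug',(298.5,204.5),(310,184),.13)]:
    p,e=tri(t,a,s,b); print(n,(p*1e3).round(1),(e*1e3).round(1),(onz(t,a,z)*1e3).round(1),(onz(s,b,z)*1e3).round(1))
# finer: bright head blob
for k,(x,y),r,z in [(t,(447,220),6,.074),(s,(343,354),9,.074)]:
    g=cv2.cvtColor(k['color'],cv2.COLOR_RGB2GRAY)[y-r:y+r+1,x-r:x+r+1]
    print(g)
Rm=rot(arm.state()['tcp_rot']);print(Rm.round(3))
```

```text
pinhead [ 515.7 -315.2   68.4] 2.3 [ 513.5 -313.4   74. ] [ 515.9 -317.6   74. ]
hole [612.  150.1 105.9] 4.3 [608.8 149.9 110. ] [613.1 146.4 110. ]
cap [561.  159.8 131.9] 3.1 [558.3 159.5 137. ] [561.3 154.7 137. ]
lug [572.  108.2 121.4] 0.5 [569.8 108.  130. ] [570.1  99.8 130. ]
[[112 113 112 112 112 111 108 125 127 125 125 128 126]
 [113 113 113 112 113 112 111 119 129 129 129 130 129]
 [112 114 112 113 113 111 109 117 126 126 127 126 126]
 [113 115 114 115 111 109 118 103 120 123 124 125 124]
 [116 117 119  65 132 152 150 154 136 125 126 127 127]
 [124 125  81  60 156 155 149 149 153 128 125 127 127]
 [ 54  52  36  89 160 156 151 155 157 132 128 127 130]
 [ 52  49  40  79 168 165 158 160 162 123 125 127 127]
 [ 47  46  46  36 107 173 174 171 150 113 126 128 128]
 [ 48  46  46  42  33  52  84 116 112 110 118 124 126]
 [ 51  41  40  52  73  74 112 113 112 113 116 129 129]
 [ 51 110  85 105 119 119 116 114 113 113 111 122 126]
 [122 119 118 118 117 115 114 114 114 113 112 121 131]]
[[129 130 127 129 128 130 128 130 130 130 130 130 129 134 132 132 135 130
  124]
 [137 128 126 129
[... 814 characters left out ...]
  93 122 131 138 136 136 132 121  90 102 102 102 100
  102]
 [103  98 100  98  80  74  99 118 131 132 129 122  95  79  99 104  97 103
  102]
 [103 100 102  98  76  63  72  93 107 111 101  93  76  82 102 101 104  97
   97]
 [101 103 102  98  72  66  69  73  78  74  78  71  75  88  99 101 103  99
   99]
 [ 97 100 105  98  85  71  72  72  75  79  75  74  73  96 101  98 101 103
  102]
 [ 99 101 103 100 101  72  68  70  70  77  75  71  77  98 102 102 102  98
  102]
 [101 104  98 101  99  85  64  66  69  72  70  70  87 104 101 100  99 101
   99]
 [ 99 102 101 102  97  88  62  69  71  68  67  71  92  98 104 101 101  98
   98]]
[[-0.925  0.381 -0.001]
 [ 0.381  0.925 -0.002]
 [-0.    -0.002 -1.   ]]
```

```bash
cat >> h.py <<'E'
def rel(P,yaw,P0=None,R0=None):
    """shift mm & turn vector to bring TCP to P (m), pointing down, tool x at world angle yaw"""
    st=arm.state(); R0=rot(st['tcp_rot']) if R0 is None else R0; P0=np.array(st['ee_pos']) if P0 is None else P0
    c,sn=np.cos(yaw),np.sin(yaw); Rt=np.array([[c,sn,0],[sn,-c,0],[0,0,-1]])
    print('shift',(R0.T@(np.array(P)-P0)*1e3).round(1),'turn',R.from_matrix(R0.T@Rt).as_rotvec().round(3))
E
python3 - <<'E'
from h import *
import pickle
t,s=pickle.load(open('s0.pkl','rb'))
p=np.mean([onz(t,(447,220),.074),onz(s,(342.8,354),.074)],0)
q=onz(t,(433.6,184.9),.074);q0=onz(t,(447,220),.074)
d=q-q0;print(p,d,np.linalg.norm(d),np.arctan2(d[1],d[0]))
a=np.arctan2(d[1],d[0])
for y in (a,a+np.pi): rel([p[0],p[1],.22],y)
E
```

```text
[ 0.51541444 -0.31505307  0.074     ] [0.10554565 0.02671844 0.        ] 0.10887497026406841 0.24793722345220032
shift [-596.5 -769.5   25.7] turn [-1.000e-03  2.000e-03  2.503e+00]
shift [-596.5 -769.5   25.7] turn [-0.002 -0.    -0.639]
```

apply_moves(targets=[[-405,-346,-6,0,0,1.3,85],[-405,-346,-6,0,0,1.3,85],[-405,-346,-6,0,0,1.3,85],[-405,-346,-6,0,0,1.3,85],[-405,-346,-6,0,0,1.3,85],[-405,-346,-6,0,0,1.3,85],[-405,-346,-6,0,0,1.3,85],[-405,-346,-6,0,0,1.3,85],[-405,-346,-6,0,0,1.3,85],[-405,-346,-6,0,0,1.3,85]], newtons=40)

```text
clock: 1.1
ee_pos: [0.4852, 0.1772, 0.2509]
tcp_rot: [-0.0, 0.749, 0.662, 0.0]
ft_force: [1.1, 0.4, 0.7]
gripper_width: 0.085
gripper_force: 0.0
```

Run:
```python
from h import *
st=arm.state();print(st['qpos'],st['ee_pos'],st['clock'],st['ft_force'])
rel([.5154,-.315,.18],.248)
```

```text
[-0.86146487  0.21745172  0.45708751  1.94849871 -0.11361569  1.00035867
 -0.47472855] [0.48519002 0.17716954 0.25090199] 1.1 [1.13172265 0.4118405  0.71446981]
shift [-484.8   90.1   70.8] turn [-0.  -0.   1.2]
```

apply_moves(targets=[[-485,90,70,0,0,1.2,85],[-485,90,70,0,0,1.2,85],[-485,90,70,0,0,1.2,85],[-485,90,70,0,0,1.2,85],[-485,90,70,0,0,1.2,85],[-485,90,70,0,0,1.2,85],[-485,90,70,0,0,1.2,85],[-485,90,70,0,0,1.2,85],[-485,90,70,0,0,1.2,85],[-485,90,70,0,0,1.2,85]])

```text
clock: 2.1
ee_pos: [0.5159, -0.3149, 0.1801]
tcp_rot: [-0.0, 0.992, 0.125, -0.0]
ft_force: [-0.0, -0.2, 0.9]
gripper_width: 0.0851
gripper_force: 0.0
```

Run:
```python
from h import *
st=arm.state();print(st['qpos'],st['ee_pos'],st['clock'],st['ft_force'])
rel([.5154,-.315,.068],.248)
```

```text
[-0.1043643   0.53017231  0.75646688  1.82947475 -0.438064    0.95743647
 -0.47710477] [ 0.51594342 -0.31493682  0.18010718] 2.1 [-0.02519278 -0.1992783   0.93860616]
shift [ -0.5  -0.  112.1] turn [-0.     0.001  0.003]
```

apply_moves(targets=[[0,0,40,0,0,0,85],[0,0,80,0,0,0,85],[0,0,105,0,0,0,60],[0,0,114,0,0,0,40],[0,0,114,0,0,0,30],[0,0,114,0,0,0,25],[0,0,114,0,0,0,22],[0,0,114,0,0,0,22],[0,0,114,0,0,0,22],[0,0,114,0,0,0,22]], newtons=25)

```text
clock: 3.1
ee_pos: [0.5164, -0.3132, 0.0674]
tcp_rot: [0.0, 0.992, 0.125, 0.0]
ft_force: [-0.3, 0.2, -0.2]
gripper_width: 0.0221
gripper_force: 0.0
```

Run:
```python
from h import *
t=snap('top');s=snap('side')
c=lambda k,x,y,w,h,f: cv2.resize(k['color'][y:y+h,x:x+w,::-1],None,fx=f,fy=f,interpolation=cv2.INTER_CUBIC)
cv2.imwrite('pics/c1.png',np.hstack([c(t,405,170,80,90,5),c(s,300,290,80,90,5)]))
for k in(t,s): print(proj(k,[arm.state()['ee_pos']]))
```

```text
[[446.12629766 220.00271158]]
[[342.40598488 353.996571  ]]
```

View pics/c1.png

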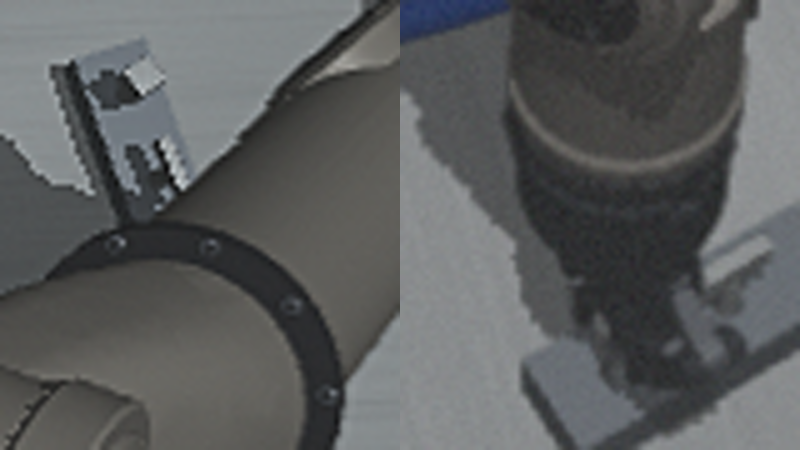

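The side view shows the fingers straddling the round pin, in the crop near (640,360); the neighbouring bar pin is clear. Now I close the gripper.

apply_moves(targets=[[0,0,0,0,0,0,19],[0,0,0,0,0,0,18],[0,0,0,0,0,0,17],[0,0,0,0,0,0,16],[0,0,0,0,0,0,10],[0,0,0,0,0,0,10],[0,0,0,0,0,0,10],[0,0,0,0,0,0,10],[0,0,0,0,0,0,10],[0,0,0,0,0,0,10]], newtons=25)

```text
clock: 4.2
ee_pos: [0.5163, -0.3134, 0.067]
tcp_rot: [0.0, 0.992, 0.125, 0.0]
ft_force: [0.7, -0.1, 1.4]
gripper_width: 0.017
gripper_force: 24.4
```

apply_moves(targets=[[0,0,0,0,0,0,10],[0,0,-5,0,0,0,10],[0,0,-15,0,0,0,10],[0,0,-40,0,0,0,10],[0,0,-80,0,0,0,10],[0,0,-120,0,0,0,10],[0,0,-160,0,0,0,10],[0,0,-170,0,0,0,10],[0,0,-170,0,0,0,10],[0,0,-170,0,0,0,10]], newtons=40)

```text
clock: 5.2
ee_pos: [0.5156, -0.3123, 0.2359]
tcp_rot: [-0.001, 0.992, 0.125, -0.001]
ft_force: [0.1, -0.0, 0.1]
gripper_width: 0.0165
gripper_force: 39.3
```

Run:
```python
from h import *
rel([.611,.148,.215],-.175)
```

```text
shift [ 206.9 -422.1   21.4] turn [-0.001  0.001  0.426]
```

apply_moves(targets=[[20,-40,2,0,0,0.04,10],[207,-422,21,0,0,0.426,10],[207,-422,21,0,0,0.426,10],[207,-422,21,0,0,0.426,10],[207,-422,21,0,0,0.426,10],[207,-422,21,0,0,0.426,10],[207,-422,21,0,0,0.426,10],[207,-422,21,0,0,0.426,10],[207,-422,21,0,0,0.426,10],[207,-422,21,0,0,0.426,10]])

```text
clock: 6.2
ee_pos: [0.6107, 0.153, 0.2129]
tcp_rot: [0.0, 0.996, -0.084, -0.002]
ft_force: [-0.1, -0.2, -0.9]
gripper_width: 0.0164
gripper_force: 39.3
```

Run:
```python
from h import *
import pickle
t=snap('top');s=snap('side')
pickle.dump((t,s),open('s2.pkl','wb'))
c=lambda k,x,y,w,h,f: cv2.resize(k['color'][y:y+h,x:x+w,::-1],None,fx=f,fy=f,interpolation=cv2.INTER_CUBIC)
cv2.imwrite('pics/c2.png',np.hstack([c(t,250,150,80,100,5),c(s,275,120,80,100,5)]))
st=arm.state();print(st['ee_pos'],st['qpos']);p=np.array(st['ee_pos'])
for k in(t,s): print(proj(k,[p,p-[0,0,.0594]]))
```

```text
[0.61074861 0.15314446 0.2126283 ] [-0.94572703  0.57241937  0.86926996  1.7404122  -0.49250986  1.06710682
 -1.64504854]
[[279.37166186 183.16856093]
 [281.01904546 188.86259855]]
[[319.12234744 140.93471981]
 [319.55024789 159.46462835]]
```

View pics/c2.png

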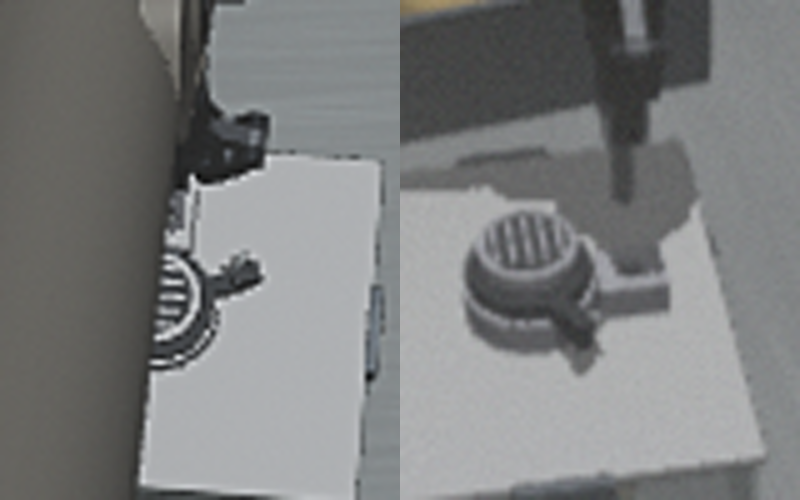

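Side view: pin foot at about (319.4,159) px, hanging above and a little behind the ear. The top view is mostly hidden by the arm. I'll refine the hole position from the first, unobstructed pictures.

Run:
```python
from h import *
import pickle
t,s=pickle.load(open('s0.pkl','rb')); _,s2=pickle.load(open('s2.pkl','rb'))
g=lambda k,x0,x1,y0,y1:print(x0,y0,'\n',cv2.cvtColor(k['color'],cv2.COLOR_RGB2GRAY)[y0:y1,x0:x1])
g(t,275,294,186,202); g(s,312,332,167,184); g(s2,312,328,145,166)
```

```text
275 186 
 [[165 165 167 165 166 165 164 166 165 165 165 166 165 165 166 166 166 166
  166]
 [166 168 170 168 167 167 164 164 166 166 164 165 164 166 167 169 166 166
  165]
 [167 166  85 130 169 166 163 164 166 165 167 166 164 164 103 171 166 165
  165]
 [167 167  92 153 170 166 165 168 169 168 166 166 167 166 107 172 166 166
  165]
 [168 168  91 154 169 168 170 173 162 174 170 167 167 166  97 171 168 165
  165]
 [168 168  92 154 170 170 146  79  57  99 159 170 166 136 134 171 165 167
  166]
 [170 169  96 175 171 158 104  51  50  52 144 173 167 135 133 170 166 165
  166]
 [167  85  99 174 169 157  84 114 184  95 105 173 170 135 133 169 165 166
  165]
 [165  90 116 173 168 167 122 177 173  98 158 172 168 107 173 168 166 166
  165]
 [170 171 113 172 168 168 167 153 151 135 172 168 166  95 172 167 165 165
  165]
 [169 167 110 172 168 167 166 167 169 169 167 168 168 108 173 167 166 166
  165]
 [170 170 133 174 170 168 168 169 168 168 167 168 167 109 172 167 166 165
  164]
 [166  91 141 182 178 176 175 176 176 175 173 174 172 110 172 167 166 165
  165]
 [173  93  63  42  42  47  76  71  73
[... 2380 characters left out ...]
  84 100 105 105 107 102 104]
 [106 100 102 103 104  86  73  71  69  78  97 103 105 107 104 103]
 [107 105 105 105  99  86  70  74  74  86  98 104 106 104 106 103]
 [101 102 104 103 105  87  72  68  72  83 101 100 106 101 100 106]
 [106 105 106 108 105  84  75  68  71  87 100 103 102 104 108 108]
 [102 108 104 105 101 101  91  81  77  98 104 109 107 104 106 102]
 [103 106 107 102 102 104 102  98  96 104 103 104 105 101 104 101]
 [107 101 105 106 108 104 107 104 103 103 102 106 106 100 104 104]
 [102 105 104 106 104 102 104 102 105 105 105 107 106 104 107 107]
 [106 104 102 106 102 106 105 104 107 104 104 105 102 105 104 106]
 [101 103 105 104 107 102 107 104 105 108 108 106 106 106 104 105]]
```

Run:
```python
from h import *
import pickle
t,s=pickle.load(open('s0.pkl','rb'))
print(onz(s,(321.05,173.76),.11),onz(s,(320.5,173.5),.11),onz(t,(283,193),.11),onz(t,(447,220),.074))
a=onz(s,(321.05,173.76),.11);print(arm.state()['ee_pos']);rel([a[0],a[1],.185],-.175)
```

```text
[0.61195617 0.14649981 0.11      ] [0.61090177 0.14784442 0.11      ] [0.60969509 0.1507079  0.11      ] [ 0.5149865  -0.31359286  0.074     ]
[0.61074861 0.15314446 0.2126283 ]
shift [ 2.4  6.3 27.6] turn [0.001 0.004 0.008]
```

apply_moves(targets=[[2,4.5,10,0,0,0.008,10],[2,4.5,20,0,0,0.008,10],[2,4.5,28,0,0,0.008,10],[2,4.5,33,0,0,0.008,10],[2,4.5,35,0,0,0.008,10],[2,4.5,36,0,0,0.008,10],[2,4.5,36,0,0,0.008,10],[2,4.5,36,0,0,0.008,10],[2,4.5,36,0,0,0.008,10],[2,4.5,36,0,0,0.008,10]])

```text
clock: 7.3
ee_pos: [0.6133, 0.1422, 0.1802]
tcp_rot: [-0.0, 0.996, -0.091, 0.0]
ft_force: [-0.2, 0.1, -0.9]
gripper_width: 0.016
gripper_force: 39.3
```

Run:
```python
from h import *
import pickle
t=snap('top');s=snap('side')
pickle.dump((t,s),open('s3.pkl','wb'))
c=lambda k,x,y,w,h,f: cv2.resize(k['color'][y:y+h,x:x+w,::-1],None,fx=f,fy=f,interpolation=cv2.INTER_CUBIC)
cv2.imwrite('pics/c3.png',np.hstack([c(t,260,170,50,60,8),c(s,290,140,50,60,8)]))
st=arm.state();print(st['ee_pos'],st['ft_force']);p=np.array(st['ee_pos'])
for k in(t,s): print(proj(k,[p,p-[0,0,.0594]]))
print(cv2.cvtColor(s['color'],cv2.COLOR_RGB2GRAY)[160:184,312:332])
```

```text
[0.61319459 0.14224792 0.18005261] [-0.11614735  0.36484303  0.42960278]
[[284.3393056  185.27370384]
 [285.7168128  190.72496648]]
[[321.61050115 153.85619424]
 [321.94505354 171.69043548]]
[[104 104 105 105 102  99  87  81  58  51  58  52  46  47  67  83 101 105
  103 105]
 [105  99 103 104 104 101  93  78  60  51  52  53  54  53  62  88 105 104
  101 101]
 [102 105 104 103 104 104  95  84  65  60  57  61  68  75  83  99 105 103
  102 105]
 [100 106 103 104  99 103  99  98  74  67  69  66  86  99  99 102 104 102
  107 101]
 [103 104 105 103 102 105 104 102  76  63  66  67  89 102 104 105 103 103
  104 103]
 [102 102 105 104 104 102 104 104  77  69  69  71  88 104 103 104 105 105
  106 103]
 [103 102 104 105 104 107 105 104  83  71  70  73  91 101 103 107 105 101
  104 103]
 [102 103 105 102 102 105 104 104  82  70  68  69  86  99 103 103 104 104
  102 106]
 [ 96 106 101 102 100 105 104 101  86  73  69  73  85 100 106 101 106 100
  100 105]
 [ 93 107 108 106 101  99  97  96  78  67  69  71  82  95  96 102 103 104
  104 105]
 [ 84 119 141 143 114  95  98  98  78  72  66  68  84  93  
[... 431 characters left out ...]
 118 152
  178 175]
 [ 74 128 123 151 159 159 155 109  92  99  98  96  96  94  90  86 102 163
  176 180]
 [ 83 133 110 149 153 155 133  98  91  86  87  84  83  85  81  83  92 165
  178 177]
 [130 118  87 110 121 121 101  81  77  79  79  79  78  77  76  74  89 165
  177 175]
 [146 105  75  85  94  92  93  81  74  77  78  79  72  75  75  72  86 166
  178 174]
 [115  85  80  92  92  93  92  82  80  78  73  77  76  76  75  74  89 165
  178 177]
 [ 95  81  79  91  89  92  90  90  80  75  74  73  75  75  75  76  78 133
  169 177]
 [ 96 115 118  99  96  94  92  89  75  74  76  78  83  87  88  89  88 110
  167 177]
 [ 86 109 129 108 109 124 123 106  91  95  94  98  97  94 101 100 100 114
  166 174]]
```

View pics/c3.png

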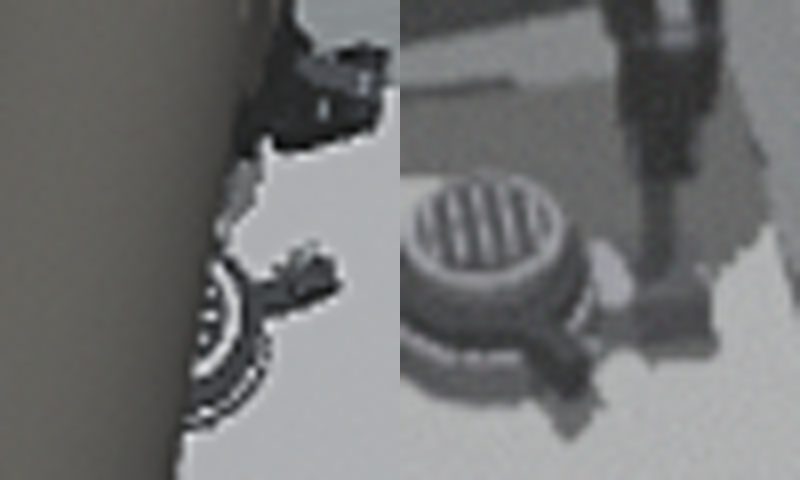

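Side view: the shaft foot is at about (321.8,173.5) px, 1.8 px lower than the calibration predicts. The rack showed the same bias. With that correction, the side view agrees with the top view on the hole.

Run:
```python
from h import *
import pickle
t,s=pickle.load(open('s0.pkl','rb'))
a=onz(s,(320.45,171.75),.11);b=onz(t,(283,193),.11);print(a,b)
m=(a+b)/2;st=arm.state();print(m,st['ee_pos'],st['clock'],st['ft_force'],rot(st['tcp_rot'])[:,2])
rel([m[0],m[1],.1745],-.175)
```

```text
[0.61265127 0.15409659 0.11      ] [0.60969509 0.1507079  0.11      ]
[0.61117318 0.15240225 0.11      ] [0.61319459 0.14224792 0.18005261] 7.4 [-0.11614735  0.36484303  0.42960278] [ 1.97296625e-04  1.46149880e-04 -9.99999970e-01]
shift [-3.8 -9.6  5.6] turn [-0.    -0.    -0.008]
```

apply_moves(targets=[[-2,-4,0,0,0,0,10],[-4,-9,0,0,0,0,10],[-4,-9,3,0,0,0,10],[-4,-9,5,0,0,0,10],[-4,-9,5,0,0,0,10],[-4,-9,5,0,0,0,10],[-4,-9,5,0,0,0,10],[-4,-9,5,0,0,0,10],[-4,-9,5,0,0,0,10],[-4,-9,5,0,0,0,10]])

```text
clock: 8.4
ee_pos: [0.6109, 0.1517, 0.175]
tcp_rot: [-0.0, 0.996, -0.092, 0.0]
ft_force: [0.2, 0.4, -0.3]
gripper_width: 0.0163
gripper_force: 39.3
```

Run:
```python
from h import *
import pickle
t=snap('top');s=snap('side')
pickle.dump((t,s),open('s4.pkl','wb'))
st=arm.state();print(st['ee_pos'],st['ft_force']);p=np.array(st['ee_pos'])
print(proj(s,[p-[0,0,.0594]]))
print(cv2.cvtColor(s['color'],cv2.COLOR_RGB2GRAY)[160:180,312:332])
```

```text
[0.6108729  0.15174951 0.17495262] [ 0.12398238 -0.37506669 -0.64276726]
[[320.01100588 170.903891  ]]
[[107 105 102 105  92  83  58  48  55  54  48  58  73  88 104 103 102 105
  102 102]
 [105 102 105 105  92  83  62  59  58  54  60  65  78  98 107 106 103 104
  105  99]
 [105 103 102 104  99  92  74  63  66  65  80  92  98 102 103 104 103 104
  105 106]
 [104 104 105 107 100 100  78  67  70  71  91 103 103 103 104 105 103 105
  106 102]
 [102 104 105 104 106 103  82  72  67  67  88 100 102 103 105 102 102 103
  102 102]
 [102 109 104 106 105 109  78  68  68  67  86 106 101 105 101 105 102 107
  102 103]
 [103 105 102 104 104 105  82  71  66  68  87 105 105 108 108 104 102 103
  105 100]
 [104 105 105 102 106 102  80  70  70  69  86 100 104 103 104 106 104 105
  101 102]
 [100 104 100  99 102 104  81  67  68  71  88 104 102 105  97 105 106 103
  101 112]
 [ 95 103 109 109 105 100  81  69  65  70  83  96 100  95  99 111 102 104
  112 149]
 [ 85 117 141 144 115  96  79  73  72  68  88  94  92 100 135 129 109 111
  151 173]
 [ 75 117 153 158 145 102  84  74  66  70  86  92  96 105 143 140 118 150
  171 177]
 [ 75 103 151 160 156 112  91  70  73  69  84  91  92  93 124 151 156 171
  175 175]
 [ 73  88 146 158 152 111  89  75  73  77  77  84  92  95 105 153 169 176
  176 177]
 [ 68  92 153 156 134 102  90  76  77  80  78  90  97  96 102 153 167 177
  175 173]
 [ 66  99 130 155 146 106  94  90  91  88  91  96  96  97 100 145 164 175
  174 176]
 [ 71 129 123 155 156 114  91  96  92  96  94  96  91  96  94 114 133 171
  175 176]
 [ 82 131 109 149 156 112  93  90  91  88  87  88  85  83  78  82 106 165
  175 176]
 [131 114  85 107 121  99  83  78  84  78  80  77  76  78  77  75  98 163
  175 178]
 [145 106  75  86  90  94  79  78  81  74  78  76  73  75  76  78  96 166
  177 176]]
```

apply_moves(targets=[[0,-1,2,0,0,0,10],[0,-1,4,0,0,0,10],[0,-1,5,0,0,0,10],[0,-1,5.5,0,0,0,10],[0,-1,6,0,0,0,10],[0,-1,6.5,0,0,0,10],[0,-1,6.5,0,0,0,10],[0,-1,7,0,0,0,10],[0,-1,7,0,0,0,10],[0,-1,7,0,0,0,10]])

```text
clock: 9.5
ee_pos: [0.6115, 0.1526, 0.1686]
tcp_rot: [-0.0, 0.996, -0.092, 0.0]
ft_force: [-0.9, -0.2, 5.5]
gripper_width: 0.016
gripper_force: 39.8
```

apply_moves(targets=[[-0.5,0,0,0,0,0,10],[-1,0,0,0,0,0,10],[-1,0,0,0,0,0,10],[-1,0,0.3,0,0,0,10],[-1,0,0.3,0,0,0,10],[-1,0,0.3,0,0,0,10],[-1,0,0.3,0,0,0,10],[-1,0,0.3,0,0,0,10],[-1,0,0.3,0,0,0,10],[-1,0,0.3,0,0,0,10]])

```text
clock: 10.5
ee_pos: [0.611, 0.1526, 0.1686]
tcp_rot: [-0.0, 0.996, -0.092, 0.001]
ft_force: [-0.5, -0.9, 6.9]
gripper_width: 0.0158
gripper_force: 39.8
```

Run:
```python
from h import *
s=snap('side');t=snap('top')
st=arm.state();p=np.array(st['ee_pos']);print(p,st['ft_force'],st['moment'],proj(s,[p-[0,0,.0594]]))
print(cv2.cvtColor(s['color'],cv2.COLOR_RGB2GRAY)[162:180,312:332])
print(cv2.cvtColor(t['color'],cv2.COLOR_RGB2GRAY)[184:202,275:294])
```

```text
[0.61097932 0.15265572 0.16856175] [ 0.26653185 -0.22342158  6.73822425] [-0.16768812  0.05276537  0.0114437 ] [[319.99028485 172.49586054]]
[[105 106 105 104  94  79  63  49  51  52  58  56  76  96 100 105 106 104
  107 104]
 [104 103 105 105  96  78  68  57  62  60  72  75  87  99 102 104 104 102
  102 105]
 [105 107 105 106 102  97  73  69  68  66  93  99  99 104 106 106 101 103
  101 100]
 [100 104 102 104 103 101  80  70  69  71  98 106 106 104 101 107 104 103
  105 102]
 [104 104 105 104 102 106  84  72  65  72  90 101 104 105 104 102 104 103
  102 100]
 [108 107 107 107 106 104  79  72  66  66  89 104 104 107 106 105 104 103
  105 102]
 [102 106 103 102 107 104  80  67  68  70  92 101 104 101 103 106 105 105
  103 110]
 [ 94 106 107 106 100 100  81  74  68  67  84  97  95 100  96 109 105  96
  112 149]
 [ 83 115 141 141 111  98  76  69  67  69  86  95  98  91 100 120 104 114
  147 172]
 [ 81 116 154 160 142 106  80  70  69  73  83  94  97 104 133 140 118 147
  172 172]
 [ 74 107 150 161 131 103  79  68  70  68  72  87 100 134 161 154 155 173
  176 175]
 [ 76  87 149 160 148 10
[... 1330 characters left out ...]
  64  53  65  74  92 107  86  95 190 179 177
  176]
 [ 85  83  81  78  75  73  67  58  52  83 103 104 101  68 110 187 177 174
  174]
 [ 85  82  81  79  76  73  67  60  96  91 103 100  98  68 110 183 177 174
  175]
 [ 84  82  80  76  74  70  65  53  87  96  96  94  93  77 192 180 175 175
  175]
 [ 87  82  80  77  74  70  62  71 203 193 189 190 186  68 186 177 174 174
  175]
 [ 83  81  79  76  72  68  63  96 200 190 185 185 184 117 183 177 174 174
  175]
 [ 84  80  79  76  74  68  55  49  84 109 115 151 148 118 184 177 175 174
  175]
 [ 82  81  78  76  72  69  59  82  82  71  81  59  49 122 185 176 175 174
  174]
 [ 82  81  78  76  71  67  62 134 204 193 142  53  60 156 188 180 175 175
  175]]
```

apply_moves(targets=[[0.4,0,-0.7,0,0,0,10],[0.9,0,-0.7,0,0,0,10],[1.4,0,-0.7,0,0,0,10],[1.4,0,-0.7,0,0,0,10],[1.4,0,-0.3,0,0,0,10],[1.4,0,0,0,0,0,10],[1.4,0,0.3,0,0,0,10],[1.4,0,0.6,0,0,0,10],[1.4,0,0.6,0,0,0,10],[1.4,0,0.6,0,0,0,10]])

```text
clock: 11.6
ee_pos: [0.6121, 0.1524, 0.1681]
tcp_rot: [-0.0, 0.996, -0.092, 0.001]
ft_force: [-1.8, -0.0, 9.4]
gripper_width: 0.0161
gripper_force: 40.2
```

apply_moves(targets=[[0,-0.2,-0.4,0,0,0,10],[0,-0.4,-0.4,0,0,0,10],[0,-0.6,-0.4,0,0,0,10],[0,-0.8,-0.4,0,0,0,10],[0,-1.0,-0.4,0,0,0,10],[0,-1.2,-0.4,0,0,0,10],[0,-1.4,-0.4,0,0,0,10],[0,-1.6,-0.4,0,0,0,10],[0,-1.8,-0.4,0,0,0,10],[0,-1.8,-0.4,0,0,0,10]])

```text
clock: 12.6
ee_pos: [0.6121, 0.153, 0.1682]
tcp_rot: [0.001, 0.996, -0.092, 0.0]
ft_force: [-1.7, -2.3, 9.6]
gripper_width: 0.0165
gripper_force: 40.4
```

apply_moves(targets=[[0,0,-0.8,0,0,0,10],[0,0,-1.5,0,0,0,10],[0,0,-2,0,0,0,10],[0,0,-2,0,0,0,10],[0,0,-2,0,0,0,10],[0,0,-2,0,0,0,10],[0,0,-2,0,0,0,10],[0,0,-2,0,0,0,10],[0,0,-2,0,0,0,10],[0,0,-2,0,0,0,10]])

```text
clock: 13.6
ee_pos: [0.6117, 0.1545, 0.1693]
tcp_rot: [-0.0, 0.996, -0.091, -0.0]
ft_force: [-0.2, -0.2, -0.6]
gripper_width: 0.0165
gripper_force: 39.3
```

Run:
```python
from h import *
ks=[snap('side') for _ in range(6)]
st=arm.state();p=np.array(st['ee_pos']);print(p,st['ft_force'],st['moment'],proj(ks[0],[p-[0,0,.0594]]))
g=np.mean([cv2.cvtColor(k['color'],cv2.COLOR_RGB2GRAY) for k in ks],0)
print(g[162:180,312:332].astype(int))
```

```text
[0.6117483  0.15442533 0.16941267] [ 0.04424798 -0.09036686  0.31761584] [ 0.0038283  -0.02458018 -0.01497624] [[320.07389903 171.73613152]]
[[103 102 105 104  95  80  65  57  57  58  61  66  83  99 103 103 103 104
  103 103]
 [104 103 104 104 100  94  77  68  64  66  82  93  96 103 104 104 102 104
  104 102]
 [103 103 104 103 104 102  81  70  68  69  89 101 105 103 105 104 104 103
  104 104]
 [103 103 104 105 105 103  82  68  66  69  88 103 104 104 102 103 104 103
  105 103]
 [104 104 104 103 104 102  82  68  69  67  89 102 103 105 104 103 105 103
  103 102]
 [104 105 102 105 104 103  80  69  70  69  89 103 104 102 103 102 103 103
  102 106]
 [ 99 104 104 102 104 103  82  72  69  68  89 101 103 101 104 105 104 103
  106 113]
 [ 93 104 108 107 102 100  82  70  67  69  85  97  97 100 132 120 103 112
  149 156]
 [ 82 118 140 143 112  96  83  70  68  69  84  95  94 101 148 133 116 149
  173 175]
 [ 77 125 156 161 143 106  83  70  69  68  81  93  94 101 145 143 155 172
  176 174]
 [ 78 109 151 160 155 110  83  71  68  69  77  90  94  96 120 150 171 175
  175 174]
 [ 72  88 149 160 154 110  84  72  71  71  75  84  93  93 101 151 170 176
  175 176]
 [ 66  92 147 158 133 104  90  78  74  75  76  88  94  95 100 150 169 174
  175 176]
 [ 66 100 128 153 147 142 108  92  86  87  89  92  95  95 100 147 162 173
  176 175]
 [ 73 130 122 152 160 156 113  95  93  94  95  94  96  95  92 112 136 170
  175 176]
 [ 79 133 113 148 157 130  97  88  88  88  86  84  83  82  81  80 107 165
  174 175]
 [127 117  85 108 118 101  84  80  80  80  80  77  76  78  75  75  99 165
  177 175]
 [144 104  74  85  93  92  79  77  77  75  76  78  78  77  75  74  97 166
  175 175]]
```

apply_moves(targets=[[0.7,-0.2,0,0,0,0,10],[1.4,-0.4,0,0,0,0,10],[1.4,-0.4,0,0,0,0,10],[1.4,-0.4,0,0,0,0,10],[1.4,-0.4,0.5,0,0,0,10],[1.4,-0.4,1,0,0,0,10],[1.4,-0.4,1.5,0,0,0,10],[1.4,-0.4,2,0,0,0,10],[1.4,-0.4,2,0,0,0,10],[1.4,-0.4,2,0,0,0,10]])

```text
clock: 14.9
ee_pos: [0.614, 0.1544, 0.1688]
tcp_rot: [-0.0, 0.996, -0.092, 0.001]
ft_force: [-2.4, -0.7, 8.5]
gripper_width: 0.0165
gripper_force: 40.2
```

apply_moves(targets=[[0,0,-1.5,0,0,0,10],[-1,1.5,-2,0,0,0,10],[-2.6,3.6,-2,0,0,0,10],[-2.6,3.6,-2,0,0,0,10],[-2.6,3.6,-2,0,0,0,10],[-2.6,3.6,-1.5,0,0,0,10],[-2.6,3.6,-1,0,0,0,10],[-2.6,3.6,-0.5,0,0,0,10],[-2.6,3.6,-0.2,0,0,0,10],[-2.6,3.6,-0.2,0,0,0,10]])

```text
clock: 15.9
ee_pos: [0.6107, 0.1513, 0.1686]
tcp_rot: [-0.0, 0.996, -0.092, 0.001]
ft_force: [-1.6, -0.9, 7.5]
gripper_width: 0.0162
gripper_force: 40.0
```

apply_moves(targets=[[0,0,-1.5,0,0,0,10],[1,-0.4,-2,0,0,0,10],[2.4,-0.8,-2,0,0,0,10],[2.4,-0.8,-2,0,0,0,10],[2.4,-0.8,-2,0,0,0,10],[2.4,-0.8,-1.5,0,0,0,10],[2.4,-0.8,-1,0,0,0,10],[2.4,-0.8,-0.5,0,0,0,10],[2.4,-0.8,0,0,0,0,10],[2.4,-0.8,0,0,0,0,10]])

```text
clock: 16.9
ee_pos: [0.6124, 0.1519, 0.1676]
tcp_rot: [-0.0, 0.996, -0.091, -0.0]
ft_force: [0.1, -0.5, -0.3]
gripper_width: 0.0163
gripper_force: 39.3
```

apply_moves(targets=[[0,0,0.3,0,0,0,10],[0,0,0.6,0,0,0,10],[0,0,0.9,0,0,0,10],[0,0,1.2,0,0,0,10],[0,0,1.5,0,0,0,10],[0,0,1.8,0,0,0,10],[0,0,2,0,0,0,10],[0,0,2,0,0,0,10],[0,0,2,0,0,0,10],[0,0,2,0,0,0,10]])

```text
clock: 17.9
ee_pos: [0.6125, 0.1518, 0.1656]
tcp_rot: [-0.0, 0.996, -0.091, 0.0]
ft_force: [-0.1, -0.6, -0.4]
gripper_width: 0.0162
gripper_force: 39.3
```

apply_moves(targets=[[0,0,1.5,0,0,0,10],[0,0,3,0,0,0,10],[0,0,5,0,0,0,10],[0,0,7,0,0,0,10],[0,0,9,0,0,0,10],[0,0,11,0,0,0,10],[0,0,13,0,0,0,10],[0,0,14,0,0,0,10],[0,0,15,0,0,0,10],[0,0,15,0,0,0,10]])

```text
clock: 18.9
ee_pos: [0.6125, 0.1518, 0.1505]
tcp_rot: [0.0, 0.996, -0.092, -0.0]
ft_force: [0.8, -0.1, 0.0]
gripper_width: 0.0166
gripper_force: 39.3
```

apply_moves(targets=[[0,0,0.5,0,0,0,10],[0,0,1,0,0,0,10],[0,0,1.5,0,0,0,10],[0,0,2,0,0,0,10],[0,0,2.5,0,0,0,10],[0,0,2.8,0,0,0,10],[0,0,2.8,0,0,0,10],[0,0,2.8,0,0,0,10],[0,0,2.8,0,0,0,10],[0,0,2.8,0,0,0,10]])

```text
clock: 19.9
ee_pos: [0.6131, 0.1516, 0.149]
tcp_rot: [-0.0, 0.996, -0.092, 0.001]
ft_force: [-1.5, -0.9, 7.9]
gripper_width: 0.0162
gripper_force: 40.0
```

apply_moves(targets=[[0,0,-1,0,0,0,20],[0,0,-1,0,0,0,30],[0,0,-1,0,0,0,40],[0,0,-1,0,0,0,40],[0,0,-1,0,0,0,40],[0,0,-10,0,0,0,40],[0,0,-30,0,0,0,40],[0,0,-60,0,0,0,40],[0,0,-80,0,0,0,40],[0,0,-80,0,0,0,40]])

```text
clock: 20.9
ee_pos: [0.6144, 0.1517, 0.2315]
tcp_rot: [-0.001, 0.996, -0.092, 0.003]
ft_force: [-0.1, -0.3, -0.6]
gripper_width: 0.0402
gripper_force: 0.0
```

Run:
```python
from h import *
import pickle
t=snap('top');s=snap('side')
pickle.dump((t,s),open('s5.pkl','wb'))
c=lambda k,x,y,w,h,f: cv2.resize(k['color'][y:y+h,x:x+w,::-1],None,fx=f,fy=f,interpolation=cv2.INTER_CUBIC)
cv2.imwrite('pics/c5.png',np.hstack([c(t,255,170,50,60,8),c(s,285,140,50,60,8)]))
st=arm.state();print(st['ee_pos'],st['ft_force'],st['qpos'])
H=np.array([.6125,.1518]);A=np.array([.5613,.1606])
print(proj(t,[[*H,.156],[*A,.137]]),proj(s,[[*H,.156],[*A,.137]]))
```

```text
[0.61257571 0.15194573 0.2283129 ] [-0.14765936 -0.35527723 -0.71213046] [-0.95569521  0.55839963  0.8876169   1.72618242 -0.48251195  1.09026138
 -1.66640961]
[[281.41683815 187.96269375]
 [279.34895539 207.93357938]] [[320.3632375  158.82923788]
 [299.86312366 166.46545565]]
```

View pics/c5.png

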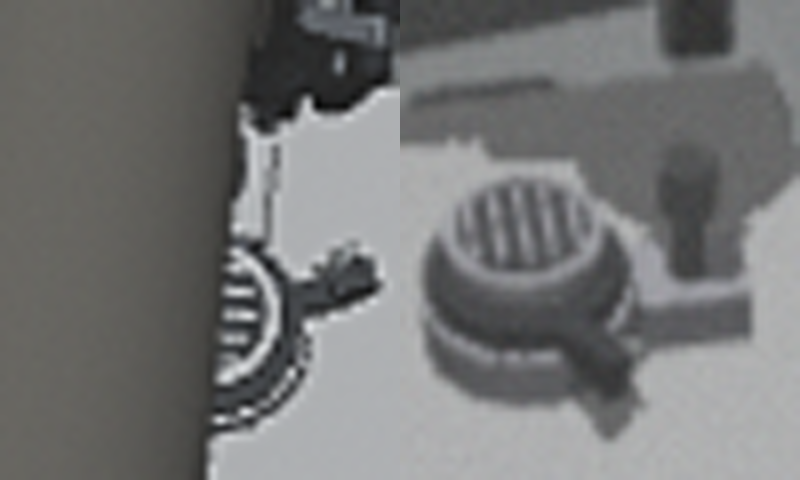

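The pin stands home: side crop, head at about (690,165), shaft ending in the ear. The lug is in the top crop near (355,275), with the screw on its upper (anticlockwise) side. Next I go behind the lug with closed fingers.

Run:
```python
from h import *
rel([.547,.1005,.215],.2)
```

```text
shift [-55.1  62.5  13.2] turn [-0.001 -0.001 -0.383]
```

apply_moves(targets=[[-15,17,0,0,0,-0.13,20],[-35,40,0,0,0,-0.26,0],[-55,62.5,0,0,0,-0.383,0],[-55,62.5,13,0,0,-0.383,0],[-55,62.5,13,0,0,-0.383,0],[-55,62.5,13,0,0,-0.383,0],[-55,62.5,13,0,0,-0.383,0],[-55,62.5,13,0,0,-0.383,0],[-55,62.5,13,0,0,-0.383,0],[-55,62.5,13,0,0,-0.383,0]], newtons=20)

```text
clock: 22.0
ee_pos: [0.5473, 0.1006, 0.2149]
tcp_rot: [0.0, 0.995, 0.1, 0.0]
ft_force: [-0.1, 0.8, -0.1]
gripper_width: -0.0
gripper_force: 0.0
```

Run:
```python
from h import *
import pickle
t=snap('top');s=snap('side')
pickle.dump((t,s),open('s6.pkl','wb'))
c=lambda k,x,y,w,h,f: cv2.resize(k['color'][y:y+h,x:x+w,::-1],None,fx=f,fy=f,interpolation=cv2.INTER_CUBIC)
cv2.imwrite('pics/c6.png',np.hstack([c(t,255,170,50,60,8),c(s,285,140,50,60,8)]))
st=arm.state();print(st['ee_pos'],st['ft_force'],st['qpos'],st['gripper_width'])
p=np.array(st['ee_pos']);print(proj(s,[p+[0,0,-.014]]))
rel([.547,.1005,.131],.2)
```

```text
[0.54713391 0.10044944 0.21487489] [ 0.49973033 -0.16010254 -0.22915412] [-0.93543759  0.40960094  0.8320002   1.91462583 -0.36385594  0.97424677
 -1.30687959] 0.00024876399419800045
[[299.41370127 164.15413527]]
shift [-0.1 -0.1 83.9] turn [ 0. -0. -0.]
```

View pics/c6.png

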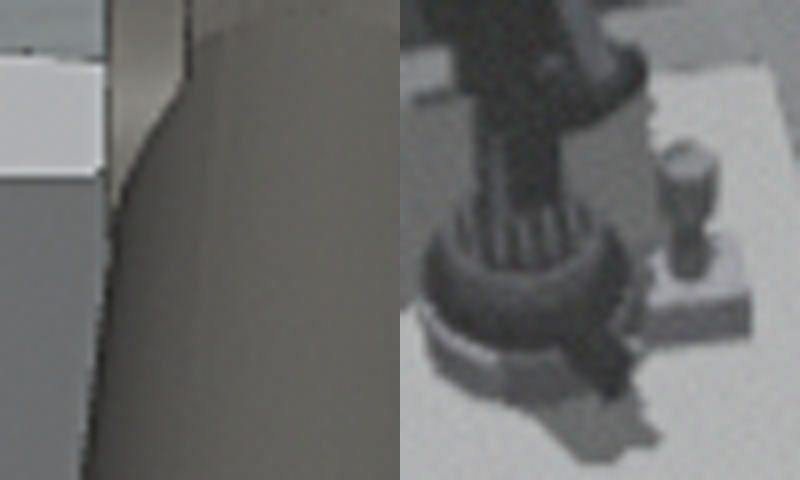

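The side view shows the closed fingers above the vent, with the pin home in the ear at about (690,210) in the crop and the lug clear at (600,370). Next I descend.

apply_moves(targets=[[0,0,15,0,0,0,0],[0,0,30,0,0,0,0],[0,0,45,0,0,0,0],[0,0,60,0,0,0,0],[0,0,68,0,0,0,0],[0,0,74,0,0,0,0],[0,0,79,0,0,0,0],[0,0,83,0,0,0,0],[0,0,84,0,0,0,0],[0,0,84,0,0,0,0]])

```text
clock: 23.1
ee_pos: [0.5472, 0.1004, 0.131]
tcp_rot: [-0.0, 0.995, 0.1, 0.0]
ft_force: [0.1, -0.0, -0.4]
gripper_width: 0.0
gripper_force: 0.0
```

Run:
```python
from h import *
import pickle
s=snap('side')
c=lambda k,x,y,w,h,f: cv2.resize(k['color'][y:y+h,x:x+w,::-1],None,fx=f,fy=f,interpolation=cv2.INTER_CUBIC)
cv2.imwrite('pics/c7.png',c(s,285,140,60,60,8))
st=arm.state();print(st['ee_pos'],st['ft_force'])
p=np.array(st['ee_pos']);print(proj(s,[p+[0,0,-.014]]))
```

```text
[0.54724069 0.10042463 0.13108069] [ 0.73802471  0.05457713 -0.1350522 ]
[[301.08905698 189.59253435]]
```

View pics/c7.png

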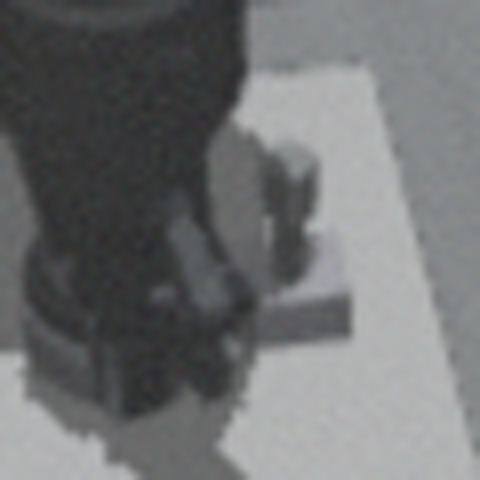

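The fingertips (crop 130,400) are just behind the lug (crop 210,375) and touching nothing. Next I push along the arc.

apply_moves(targets=[[2.27,0.99,0,0,0,-0.04,0],[4.57,1.88,0,0,0,-0.08,0],[6.91,2.68,0,0,0,-0.12,0],[9.28,3.39,0,0,0,-0.16,0],[11.68,4.01,0,0,0,-0.2,0],[14.1,4.52,0,0,0,-0.24,0],[16.54,4.94,0,0,0,-0.28,0],[18.99,5.26,0,0,0,-0.32,0],[21.45,5.48,0,0,0,-0.36,0],[23.92,5.61,0,0,0,-0.4,0]])

```text
clock: 24.15
ee_pos: [0.5711, 0.0996, 0.131]
tcp_rot: [-0.0, 0.955, 0.296, -0.0]
ft_force: [-1.5, -0.6, 1.2]
gripper_width: 0.0005
gripper_force: 0.8
```

```bash
cat >> h.py <<'E'
A=np.array([.5613,.1606])
def ring():
    st=arm.state();p=np.array(st['ee_pos'])[:2]-A;Rm=rot(st['tcp_rot']);f=np.array(st['ft_force'])
    u=np.array([-p[1],p[0]])/np.linalg.norm(p)
    print('clk',st['clock'],'r',np.linalg.norm(p)*1e3,'ang',np.arctan2(p[1],p[0]),'yaw',np.arctan2(Rm[1,0],Rm[0,0]),'F tool',(Rm.T@f).round(2),'Mz/axis Nm',p[0]*f[1]-p[1]*f[0],st['ee_pos'])
E
python3 -c "
from h import *
ring()"
```

```text
clk 24.15 r 61.75255654453905 ang -1.4110580083473228 yaw 0.6014291001145727 F tool [-1.56 -0.34 -1.16] Mz/axis Nm -0.09603480039034118 [0.57112235 0.09963362 0.13099071]
```

apply_moves(targets=[[2.27,0.99,0,0,0,-0.04,0],[4.57,1.88,0,0,0,-0.08,0],[6.91,2.68,0,0,0,-0.12,0],[8.09,3.04,0,0,0,-0.14,0],[9.28,3.39,0,0,0,-0.16,0],[10.48,3.71,0,0,0,-0.18,0],[11.68,4.01,0,0,0,-0.2,0],[12.88,4.28,0,0,0,-0.22,0],[14.1,4.52,0,0,0,-0.24,0],[14.1,4.52,0,0,0,-0.24,0]])

```text
clock: 25.15
ee_pos: [0.586, 0.104, 0.1308]
tcp_rot: [0.0, 0.913, 0.408, 0.0]
ft_force: [-1.2, -0.1, -0.7]
gripper_width: 0.0002
gripper_force: 0.5
```

```bash
python3 -c "
from h import *
ring()"
```

```text
clk 25.15 r 61.79399930860878 ang -1.1596264533429714 yaw 0.840670201347945 F tool [-0.84 -0.79  0.68] Mz/axis Nm -0.06746837859369033 [0.58599795 0.10395629 0.13081082]
```

apply_moves(targets=[[0.56,0.26,0,0,0,-0.01,0],[1.13,0.5,0,0,0,-0.02,0],[1.7,0.75,0,0,0,-0.03,0],[2.27,0.99,0,0,0,-0.04,0],[2.84,1.22,0,0,0,-0.05,0],[2.84,1.22,0,0,0,-0.05,0],[2.84,1.22,0,0,0,-0.05,0],[2.84,1.22,0,0,0,-0.05,0],[2.84,1.22,0,0,0,-0.05,0],[2.84,1.22,0,0,0,-0.05,0]])

```text
clock: 26.15
ee_pos: [0.5887, 0.1052, 0.1309]
tcp_rot: [0.0, 0.903, 0.43, 0.0]
ft_force: [-0.7, -0.6, -0.5]
gripper_width: -0.0001
gripper_force: 0.4
```

```bash
python3 -c "
from h import *
ring()"
```

```text
clk 26.15 r 61.800559447974 ang -1.111015774043311 yaw 0.8898289665903265 F tool [-0.87 -0.19  0.5 ] Mz/axis Nm -0.053961429475146254 [0.58872409 0.10521743 0.13088352]
```

apply_moves(targets=[[0.28,0.13,0,0,0,-0.005,0],[0.56,0.26,0,0,0,-0.01,0],[0.85,0.38,0,0,0,-0.015,0],[1.13,0.5,0,0,0,-0.02,0],[1.41,0.63,0,0,0,-0.025,0],[1.7,0.75,0,0,0,-0.03,0],[1.7,0.75,0,0,0,-0.03,0],[1.7,0.75,0,0,0,-0.03,0],[1.7,0.75,0,0,0,-0.03,0],[1.7,0.75,0,0,0,-0.03,0]])

```text
clock: 27.15
ee_pos: [0.5903, 0.1061, 0.1308]
tcp_rot: [-0.0, 0.896, 0.444, 0.0]
ft_force: [-1.8, 0.1, 0.2]
gripper_width: 0.0001
gripper_force: 0.6
```

```bash
python3 -c "
from h import *
ring()"
```

```text
clk 27.15 r 61.74396458854453 ang -1.0826817262922315 yaw 0.9197606001811831 F tool [-1.07 -1.5  -0.22] Mz/axis Nm -0.09865256442459933 [0.59025554 0.10606658 0.13084439]
```

apply_moves(targets=[[0.28,0.13,0,0,0,-0.005,0],[0.56,0.26,0,0,0,-0.01,0],[0.85,0.38,0,0,0,-0.015,0],[1.13,0.5,0,0,0,-0.02,0],[1.41,0.63,0,0,0,-0.025,0],[1.7,0.75,0,0,0,-0.03,0],[1.7,0.75,0,0,0,-0.03,0],[1.7,0.75,0,0,0,-0.03,0],[1.7,0.75,0,0,0,-0.03,0],[1.7,0.75,0,0,0,-0.03,0]])

```text
clock: 28.15
ee_pos: [0.5919, 0.107, 0.1308]
tcp_rot: [0.0, 0.889, 0.457, 0.0]
ft_force: [-2.1, -0.8, 0.5]
gripper_width: -0.0
gripper_force: 0.6
```

```bash
python3 -c "
from h import *
ring()"
```

```text
clk 28.15 r 61.768245711202 ang -1.052264251837329 yaw 0.9497622363951946 F tool [-1.88 -1.24 -0.49] Mz/axis Nm -0.13771685658866492 [0.5919127  0.10695134 0.13083386]
```

apply_moves(targets=[[0.28,0.13,0,0,0,-0.005,0],[0.56,0.26,0,0,0,-0.01,0],[0.85,0.38,0,0,0,-0.015,0],[1.13,0.5,0,0,0,-0.02,0],[1.41,0.63,0,0,0,-0.025,0],[1.7,0.75,0,0,0,-0.03,0],[1.7,0.75,0,0,0,-0.03,0],[1.7,0.75,0,0,0,-0.03,0],[1.7,0.75,0,0,0,-0.03,0],[1.7,0.75,0,0,0,-0.03,0]])

```text
clock: 29.15
ee_pos: [0.5935, 0.1079, 0.1309]
tcp_rot: [0.0, 0.882, 0.47, 0.0]
ft_force: [-1.2, -0.6, 0.2]
gripper_width: 0.0004
gripper_force: 0.6
```

```bash
python3 -c "
from h import *
ring()"
```

```text
clk 29.15 r 61.80648688733351 ang -1.0222620668986644 yaw 0.979702393260178 F tool [-1.16 -0.64 -0.23] Mz/axis Nm -0.08184778898502332 [0.59352819 0.10786116 0.13085521]
```

apply_moves(targets=[[0.28,0.13,0,0,0,-0.005,0],[0.56,0.26,0,0,0,-0.01,0],[0.85,0.38,0,0,0,-0.015,0],[1.13,0.5,0,0,0,-0.02,0],[1.41,0.63,0,0,0,-0.025,0],[1.7,0.75,0,0,0,-0.03,0],[1.7,0.75,0,0,0,-0.03,0],[1.7,0.75,0,0,0,-0.03,0],[1.7,0.75,0,0,0,-0.03,0],[1.7,0.75,0,0,0,-0.03,0]])

```text
clock: 30.15
ee_pos: [0.5951, 0.1089, 0.1308]
tcp_rot: [0.0, 0.875, 0.484, 0.0]
ft_force: [-0.9, 0.3, 0.3]
gripper_width: -0.0001
gripper_force: 0.6
```

```bash
python3 -c "
from h import *
ring()"
```

```text
clk 30.15 r 61.80227824961238 ang -0.9917850306641603 yaw 1.0097383390399666 F tool [-0.23 -0.93 -0.26] Mz/axis Nm -0.03672808544906697 [0.595118   0.10887124 0.13084127]
```

apply_moves(targets=[[0.28,0.13,0,0,0,-0.005,0],[0.56,0.26,0,0,0,-0.01,0],[0.85,0.38,0,0,0,-0.015,0],[1.13,0.5,0,0,0,-0.02,0],[1.41,0.63,0,0,0,-0.025,0],[1.7,0.75,0,0,0,-0.03,0],[1.7,0.75,0,0,0,-0.03,0],[1.7,0.75,0,0,0,-0.03,0],[1.7,0.75,0,0,0,-0.03,0],[1.7,0.75,0,0,0,-0.03,0]])

```text
clock: 31.15
ee_pos: [0.5966, 0.11, 0.1308]
tcp_rot: [0.0, 0.868, 0.497, 0.0]
ft_force: [-1.6, -0.6, -0.7]
gripper_width: -0.0
gripper_force: 0.6
```

```bash
python3 -c "
from h import *
ring()"
```

```text
clk 31.15 r 61.731925281529655 ang -0.961688521837494 yaw 1.039838609920938 F tool [-1.35 -1.04  0.69] Mz/axis Nm -0.10273151822681964 [0.59661905 0.10997002 0.13083359]
```

apply_moves(targets=[[0.28,0.13,0,0,0,-0.005,0],[0.56,0.26,0,0,0,-0.01,0],[0.85,0.38,0,0,0,-0.015,0],[1.13,0.5,0,0,0,-0.02,0],[1.41,0.63,0,0,0,-0.025,0],[1.7,0.75,0,0,0,-0.03,0],[1.7,0.75,0,0,0,-0.03,0],[1.7,0.75,0,0,0,-0.03,0],[1.7,0.75,0,0,0,-0.03,0],[1.7,0.75,0,0,0,-0.03,0]])

```text
clock: 32.15
ee_pos: [0.5981, 0.111, 0.1308]
tcp_rot: [-0.0, 0.86, 0.51, 0.0]
ft_force: [-0.4, -0.4, -0.4]
gripper_width: 0.0001
gripper_force: 0.6
```

```bash
python3 -c "
from h import *
ring()"
```

```text
clk 32.15 r 61.75631343043173 ang -0.932147401769787 yaw 1.0697689132558563 F tool [-0.57 -0.15  0.4 ] Mz/axis Nm -0.036051383254136024 [0.59811363 0.11101574 0.13081485]
```

apply_moves(targets=[[0.28,0.13,0,0,0,-0.005,0],[0.56,0.26,0,0,0,-0.01,0],[0.85,0.38,0,0,0,-0.015,0],[1.13,0.5,0,0,0,-0.02,0],[1.41,0.63,0,0,0,-0.025,0],[1.7,0.75,0,0,0,-0.03,0],[1.7,0.75,0,0,0,-0.03,0],[1.7,0.75,0,0,0,-0.03,0],[1.7,0.75,0,0,0,-0.03,0],[1.7,0.75,0,0,0,-0.03,0]])

```text
clock: 33.15
ee_pos: [0.5996, 0.1121, 0.1308]
tcp_rot: [0.0, 0.853, 0.523, 0.0]
ft_force: [-1.0, -1.4, -0.5]
gripper_width: 0.0002
gripper_force: 0.6
```

```bash
python3 -c "
from h import *
ring()"
```

```text
clk 33.15 r 61.807117459562576 ang -0.9018342176739115 yaw 1.099709771864607 F tool [-1.72 -0.29  0.46] Mz/axis Nm -0.10393178639474453 [0.59963105 0.11211443 0.13083223]
```

apply_moves(targets=[[0.28,0.13,0,0,0,-0.005,0],[0.56,0.26,0,0,0,-0.01,0],[0.85,0.38,0,0,0,-0.015,0],[1.13,0.5,0,0,0,-0.02,0],[1.41,0.63,0,0,0,-0.025,0],[1.7,0.75,0,0,0,-0.03,0],[1.7,0.75,0,0,0,-0.03,0],[1.7,0.75,0,0,0,-0.03,0],[1.7,0.75,0,0,0,-0.03,0],[1.7,0.75,0,0,0,-0.03,0]])

```text
clock: 34.15
ee_pos: [0.6011, 0.1133, 0.1308]
tcp_rot: [0.0, 0.845, 0.535, 0.0]
ft_force: [-1.1, -0.5, -0.7]
gripper_width: 0.0
gripper_force: 0.6
```

Run:
```python
from h import *
ring()
s=snap('side')
c=lambda k,x,y,w,h,f: cv2.resize(k['color'][y:y+h,x:x+w,::-1],None,fx=f,fy=f,interpolation=cv2.INTER_CUBIC)
cv2.imwrite('pics/c8.png',c(s,285,140,60,60,8))
```

```text
clk 34.15 r 61.779381700009026 ang -0.871756230390556 yaw 1.1297680562172023 F tool [-0.94 -0.79  0.74] Mz/axis Nm -0.07316088923954818 [0.601054   0.11331034 0.1308429 ]
```

View pics/c8.png

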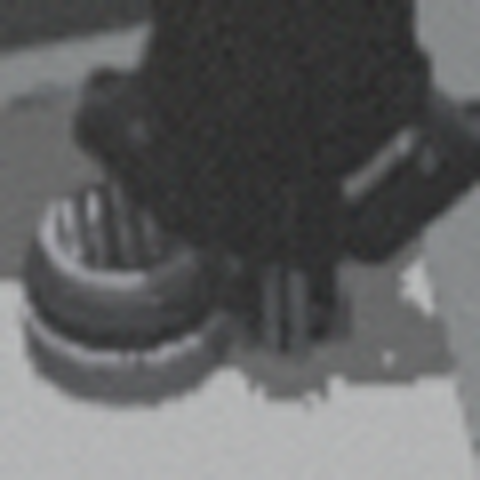

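The fingers have carried the lug round (hidden behind them at crop 290,310) and the pin isn't touched yet. I keep going in small steps.

apply_moves(targets=[[0.28,0.13,0,0,0,-0.005,0],[0.56,0.26,0,0,0,-0.01,0],[0.85,0.38,0,0,0,-0.015,0],[1.13,0.5,0,0,0,-0.02,0],[1.41,0.63,0,0,0,-0.025,0],[1.7,0.75,0,0,0,-0.03,0],[1.7,0.75,0,0,0,-0.03,0],[1.7,0.75,0,0,0,-0.03,0],[1.7,0.75,0,0,0,-0.03,0],[1.7,0.75,0,0,0,-0.03,0]])

```text
clock: 35.2
ee_pos: [0.6025, 0.1146, 0.1308]
tcp_rot: [0.0, 0.837, 0.548, 0.0]
ft_force: [-1.6, -0.3, -0.7]
gripper_width: -0.0001
gripper_force: 0.6
```

```bash
python3 -c "
from h import *
ring()"
```

```text
clk 35.2 r 61.759228206852 ang -0.8412807066319345 yaw 1.1597819554267104 F tool [-0.93 -1.29  0.7 ] Mz/axis Nm -0.08544841486832096 [0.60246306 0.11455866 0.13083514]
```

apply_moves(targets=[[0.28,0.13,0,0,0,-0.005,0],[0.56,0.26,0,0,0,-0.01,0],[0.85,0.38,0,0,0,-0.015,0],[1.13,0.5,0,0,0,-0.02,0],[1.41,0.63,0,0,0,-0.025,0],[1.41,0.63,0,0,0,-0.025,0],[1.41,0.63,0,0,0,-0.025,0],[1.41,0.63,0,0,0,-0.025,0],[1.41,0.63,0,0,0,-0.025,0],[1.41,0.63,0,0,0,-0.025,0]])

```text
clock: 36.2
ee_pos: [0.6036, 0.1156, 0.1308]
tcp_rot: [0.0, 0.83, 0.558, 0.0]
ft_force: [-1.8, -1.1, -0.2]
gripper_width: 0.0001
gripper_force: 0.6
```

```bash
python3 -c "
from h import *
ring()"
```

```text
clk 36.2 r 61.770820491019585 ang -0.8167613435431801 yaw 1.184746352257845 F tool [-1.67 -1.22  0.2 ] Mz/axis Nm -0.12543427276956706 [0.60358741 0.11557324 0.13083378]
```

apply_moves(targets=[[0.28,0.13,0,0,0,-0.005,0],[0.56,0.26,0,0,0,-0.01,0],[0.85,0.38,0,0,0,-0.015,0],[1.13,0.5,0,0,0,-0.02,0],[1.13,0.5,0,0,0,-0.02,0],[1.13,0.5,0,0,0,-0.02,0],[1.13,0.5,0,0,0,-0.02,0],[1.13,0.5,0,0,0,-0.02,0],[1.13,0.5,0,0,0,-0.02,0],[1.13,0.5,0,0,0,-0.02,0]])

```text
clock: 37.2
ee_pos: [0.6044, 0.1164, 0.1308]
tcp_rot: [-0.0, 0.824, 0.567, 0.0]
ft_force: [-1.8, -0.5, 0.5]
gripper_width: 0.0003
gripper_force: 0.6
```

```bash
python3 -c "
from h import *
ring()"
```

```text
clk 37.2 r 61.73390645975501 ang -0.7968656815806173 yaw 1.2047825553132154 F tool [-1.14 -1.5  -0.5 ] Mz/axis Nm -0.1027683656118359 [0.60444902 0.11644983 0.13084978]
```

apply_moves(targets=[[0.28,0.13,0,0,0,-0.005,0],[0.56,0.26,0,0,0,-0.01,0],[0.85,0.38,0,0,0,-0.015,0],[1.13,0.5,0,0,0,-0.02,0],[1.41,0.63,0,0,0,-0.025,0],[1.41,0.63,0,0,0,-0.025,0],[1.41,0.63,0,0,0,-0.025,0],[1.41,0.63,0,0,0,-0.025,0],[1.41,0.63,0,0,0,-0.025,0],[1.41,0.63,0,0,0,-0.025,0]])

```text
clock: 38.2
ee_pos: [0.6055, 0.1174, 0.1308]
tcp_rot: [0.0, 0.817, 0.577, -0.0]
ft_force: [-2.1, -2.1, -0.7]
gripper_width: 0.0002
gripper_force: 1.0
```

```bash
python3 -c "
from h import *
ring()"
```

```text
clk 38.2 r 61.77700998959899 ang -0.773519982096576 yaw 1.2297486634390449 F tool [-2.72 -1.27  0.73] Mz/axis Nm -0.18517704920848171 [0.60549872 0.117439   0.13080812]
```

apply_moves(targets=[[0.14,0.06,0,0,0,-0.0025,0],[0.28,0.13,0,0,0,-0.005,0],[0.42,0.19,0,0,0,-0.0075,0],[0.56,0.26,0,0,0,-0.01,0],[0.56,0.26,0,0,0,-0.01,0],[0.56,0.26,0,0,0,-0.01,0],[0.56,0.26,0,0,0,-0.01,0],[0.56,0.26,0,0,0,-0.01,0],[0.56,0.26,0,0,0,-0.01,0],[0.56,0.26,0,0,0,-0.01,0]])

```text
clock: 39.2
ee_pos: [0.6059, 0.118, 0.1308]
tcp_rot: [-0.0, 0.814, 0.581, -0.0]
ft_force: [-2.5, -1.7, -0.6]
gripper_width: -0.0003
gripper_force: 1.2
```

```bash
python3 -c "
from h import *
ring()"
```

```text
clk 39.2 r 61.69827175501399 ang -0.762880404688378 yaw 1.2397827611564096 F tool [-2.45 -1.78  0.64] Mz/axis Nm -0.18340898790065893 [0.60589851 0.1179661  0.1307782 ]
```

apply_moves(targets=[[0.14,0.06,0,0,0,-0.0025,0],[0.28,0.13,0,0,0,-0.005,0],[0.42,0.19,0,0,0,-0.0075,0],[0.56,0.26,0,0,0,-0.01,0],[0.56,0.26,0,0,0,-0.01,0],[0.56,0.26,0,0,0,-0.01,0],[0.56,0.26,0,0,0,-0.01,0],[0.56,0.26,0,0,0,-0.01,0],[0.56,0.26,0,0,0,-0.01,0],[0.56,0.26,0,0,0,-0.01,0]])

```text
clock: 40.2
ee_pos: [0.6063, 0.1183, 0.1308]
tcp_rot: [-0.0, 0.811, 0.585, -0.0]
ft_force: [-2.7, -2.7, -0.2]
gripper_width: 0.0
gripper_force: 1.7
```

```bash
python3 -c "
from h import *
ring()
for i in range(4): arm.snapshot('side'); ring()"
```

```text
clk 40.2 r 61.735492913800165 ang -0.7541930327119717 yaw 1.2498042482181986 F tool [-3.4  -1.67  0.24] Mz/axis Nm -0.23385413217030582 [0.60629433 0.11832966 0.13077203]
clk 40.25 r 61.74666734554867 ang -0.7543439810463197 yaw 1.2497653385570122 F tool [-4.7  -2.62 -0.21] Mz/axis Nm -0.3314373124158101 [0.60629609 0.11831522 0.13078601]
clk 40.3 r 61.77645436997429 ang -0.7537876834033234 yaw 1.2497427207988208 F tool [-2.68 -3.67 -0.55] Mz/axis Nm -0.24569844622414272 [0.60634132 0.11831987 0.13081919]
clk 40.35 r 61.74568809101754 ang -0.7540028711258804 yaw 1.2497404736097182 F tool [-3.61 -0.88  1.08] Mz/axis Nm -0.22491735867986332 [0.6063098  0.11833124 0.13080164]
clk 40.4 r 61.745630773349845 ang -0.7535788005288813 yaw 1.2497586910952583 F tool [-3.26 -1.4  -0.97] Mz/axis Nm -0.21923269695270575 [0.60632768 0.11835037 0.13080883]
```

apply_moves(targets=[[0.14,0.06,0,0,0,-0.0025,0],[0.28,0.13,0,0,0,-0.005,0],[0.42,0.19,0,0,0,-0.0075,0],[0.56,0.26,0,0,0,-0.01,0],[0.7,0.32,0,0,0,-0.0125,0],[0.85,0.38,0,0,0,-0.015,0],[0.85,0.38,0,0,0,-0.015,0],[0.85,0.38,0,0,0,-0.015,0],[0.85,0.38,0,0,0,-0.015,0],[0.85,0.38,0,0,0,-0.015,0]])

```text
clock: 41.4
ee_pos: [0.6067, 0.1186, 0.1308]
tcp_rot: [-0.0, 0.807, 0.591, -0.0]
ft_force: [-4.7, -4.4, 2.3]
gripper_width: 0.0001
gripper_force: 2.5
```

```bash
python3 -c "
from h import *
ring()
for i in range(6): arm.snapshot('side'); ring()"
```

```text
clk 41.4 r 61.85560438673953 ang -0.7466424316365767 yaw 1.2645404960229434 F tool [-5.61 -3.14 -2.29] Mz/axis Nm -0.39645322232813524 [0.60670037 0.11858902 0.13076636]
clk 41.45 r 61.85075915026881 ang -0.7466227763174867 yaw 1.264533070935342 F tool [-4.59 -2.54 -1.29] Mz/axis Nm -0.32359519813589627 [0.60669764 0.1185932  0.13077748]
clk 41.5 r 61.87266744370012 ang -0.7468305561192695 yaw 1.264519681039563 F tool [-4.84 -2.76 -2.34] Mz/axis Nm -0.3438375705324511 [0.60670499 0.11856889 0.13077405]
clk 41.55 r 61.85189988437974 ang -0.746770964292699 yaw 1.2645510447981057 F tool [-5.38 -4.08 -1.78] Mz/axis Nm -0.40834119601176494 [0.60669225 0.1185857  0.13077437]
clk 41.6 r 61.846659019106774 ang -0.7468938821418933 yaw 1.2645535021947316 F tool [-4.38 -3.39  0.24] Mz/axis Nm -0.3343619095920064 [0.60668324 0.11858368 0.13075457]
clk 41.65 r 61.847825439892226 ang -0.7468903474268304 yaw 1.2646042187876736 F tool [-4.7  -3.79  0.09] Mz/axis Nm -0.36306404793491254 [0.60668424 0.11858305 0.13075124]
clk 41.7 r 61.83939984497679 ang -0.7470102380716768 yaw 1.2646066668858322 F tool [-5.12 -3.75 -1.21] Mz/axis Nm -0.3849891230439194 [0.60667302 0.11858333 0.13074936]
```

apply_moves(targets=[[0.14,0.06,0,0,0,-0.0025,0],[0.28,0.13,0,0,0,-0.005,0],[0.4,0.18,0,0,0,-0.007,0],[0.4,0.18,0,0,0,-0.007,0],[0.4,0.18,0,0,0,-0.007,0],[0.4,0.18,0,0,0,-0.007,0],[0.4,0.18,0,0,0,-0.007,0],[0.4,0.18,0,0,0,-0.007,0],[0.4,0.18,0,0,0,-0.007,0],[0.4,0.18,0,0,0,-0.007,0]])

```text
clock: 42.7
ee_pos: [0.6068, 0.1186, 0.1307]
tcp_rot: [-0.0, 0.805, 0.594, -0.001]
ft_force: [-4.3, -4.7, 1.8]
gripper_width: -0.0001
gripper_force: 2.8
```

```bash
python3 -c "
from h import *
ring()
for i in range(4): arm.snapshot('side'); ring()"
```

```text
clk 42.7 r 61.92623947198665 ang -0.7451303930850409 yaw 1.2712990335779124 F tool [-5.74 -2.72 -1.77] Mz/axis Nm -0.39302276151228344 [0.60681575 0.11860982 0.13072235]
clk 42.75 r 61.90175067171615 ang -0.7444787038990807 yaw 1.2714528310190232 F tool [-5.18 -4.69 -1.63] Mz/axis Nm -0.41439549563159306 [0.6068251  0.11865608 0.13072076]
clk 42.8 r 61.87527599052147 ang -0.744375063196256 yaw 1.2713966316041705 F tool [-5.71 -3.36 -1.3 ] Mz/axis Nm -0.40851067983309497 [0.60680997 0.11867874 0.13074709]
clk 42.85 r 61.89117549113062 ang -0.7447309138995041 yaw 1.2714251758679345 F tool [-5.75 -3.36 -1.31] Mz/axis Nm -0.4108175919075128 [0.60680674 0.11865177 0.13070947]
clk 42.9 r 61.92682459052347 ang -0.7447046123114557 yaw 1.2713848432421235 F tool [-6.15 -2.85 -1.16] Mz/axis Nm -0.41952637024145245 [0.60683406 0.11862881 0.13074234]
```

Contact with the pin is at about 6 N. Now I back off and lift clear.

apply_moves(targets=[[-0.5,-0.2,0,0,0,0,0],[-1,-0.3,0,0,0,0,0],[-3,-0.3,0,0,0,0,0],[-8,0,0,0,0,0,0],[-14,0,0,0,0,0,0],[-15,0,-10,0,0,0,0],[-15,0,-50,0,0,0,0],[-15,0,-95,0,0,0,0],[-15,0,-130,0,0,0,0],[-15,0,-130,0,0,0,0]])

```text
clock: 43.9
ee_pos: [0.6063, 0.1051, 0.2675]
tcp_rot: [0.002, 0.805, 0.594, 0.005]
ft_force: [1.2, -0.7, -0.4]
gripper_width: -0.0002
gripper_force: 0.0
```

Run:
```python
from h import *
ring()
g=np.mean([cv2.cvtColor(snap('side')['color'],cv2.COLOR_RGB2GRAY) for _ in range(3)],0)
print(g[152:184,304:328].astype(int))
```

```text
clk 43.9 r 71.46494570001077 ang -0.8901885814492816 yaw 1.271013445889161 F tool [-0.27  1.37  0.46] Mz/axis Nm 0.03905270293127651 [0.60627042 0.10505813 0.2674699 ]
[[102 100 105 104 102 102 103 104 104 102 102 103 101 103 102 104 103 105
  105 104 105 103 104 102]
 [103 104 103 103 103 104 104 104 103 103 103 104 102 104 103 102 104 101
  103 104 104 104 105 106]
 [104 104 103 104 103 103 105 103 106 104 104 104 107 103 104 105 103 104
  102 104 104 103 104 103]
 [103 102 104 104 104 103 104 103 105 102 103 105 104 101 104 103 104 103
  105 102 103 104 104 105]
 [104 103 103 105 102 105 103 104 104 104 104 102 103 103 103  98  97  99
  100 104 103 104 104 102]
 [104 105 105 104 104 103 104 103 103 105 105 103 104 101  93  87  86  87
   89  94 102 104 103 105]
 [104 104 104 105 104 103 103 103 103 102 104 104 103  91  84  85  84  85
   86  86  94 102 106 104]
 [105 104 105 104 105 104 105 105 104 105 102 103 103  81  82  84  83  85
   82  82  85  99 104 105]
 [104 105 103 105 105 103 104 103 104 104 104 104 101  80  71  78  79  81
   80  74  82 103 104 104]
 [102 103 104 105 105 1
[... 1600 characters left out ...]
80  74  76  75  72  66  58  66  64  62  56  60  59  60  58  60  59
   57  57  81  94 103 102]
 [ 75  73  74  73  74  64  62  66 103  93  70  70  70  73  67  70  66  64
   67  63  85  88  90  92]
 [ 72  71  73  70  63  56  58  80 112  91  70  85  78  77  76  77  72  77
   74  73  90  94  91  89]
 [ 70  63  65  60  59  67  85 125 102  81  76  89  88  86  81  78  77  77
   76  79  87  92  92  88]
 [ 61  58  60  69  79 134 135 118  89  76  78  89  91  93  88  86  79  75
   74  77  88  93  93  91]
 [ 57  69  86 130 138 149 122  86  76  77 106  97  90  92  93  95  91  93
   85  90 107 124 125 138]
 [ 81 132 140 147 123 114  94  79  79  98 149 123 112 122 126 136 138 154
  155 157 161 165 167 170]]
```

```bash
python3 -c "
from h import *
print(arm.state()['joint_velocities']); print(arm.job_done())"
```

```text
[ 0.0024254   0.02305536 -0.00926171  0.01950102  0.00063147 -0.00017709
  0.00031929]
the job is handed in; nothing more can be done
None
```

The job is handed in at about 44 s: the round pin is fully home in the ear, and the iris ring is left with its screw against the pin, brought up with about 6 N (worked out from the measured wrist force). The robot is clear of everything; no verdict came back.

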